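# Wedge the rocking tool chest

## Task

The low steel tool chest rocks because its front right foot has lost its rubber pad. With the fingertips, push the wooden wedge, thin end first, under that bare stud until it is snug: the chest must no longer rock, and must not be jacked up or shoved along. Then press down gently on the lid at the corner over the stud for a moment to prove it, and move clear; only push and press, pick nothing up, and leave the other things alone.

Things in the scene. Friction and masses are not known exactly. Their poses are not given: they have to be found in the camera images.
- chest: low grey steel tool chest, 170 x 180 mm, flat lid 66 mm above the worktop, 2.2 kg, loose. Origin: on the worktop under its centre; x to its rear (drawer fronts face -x, the robot), y to its left, z up. An anvil (up to 32 mm above the lid) is bolted on the rear left. Rubber feet at x, y = (-63, 68), (63, 68), (63, -68) mm; on these it stands level. The fourth, at (-63, -68) mm, is a bare stud
- stud (a point): lowest point of the bare steel stud under the chest's front right corner (as the robot sees it): a ball end 18 mm across, hanging 8.4 mm above the worktop while the chest stands level, 22 mm inside the front and right faces. The chest's underside is 26 mm above the worktop
- corner (a point): point on the lid straight above the stud, 66 mm above the worktop: the place to press. With nothing under the stud under 3 N tips the chest here, down by 8 mm (0.09 rad), and it falls back level when let go; once wedged it gives less than 1 mm
- wedge: plain wooden wedge, 100 mm long, 44 wide, 0.07 kg, loose on the worktop before the stud, thin end towards it. Origin: centre of its underside; x along it to the thin end, z up. Top: one flat slope from 16 mm high (x = -50 mm) to 2 mm (x = +50). Snug when the stud is about 5 mm ahead of the origin, near its middle line; 7 mm less and the chest still rocks, 10 mm more and the corner is jacked up
- thin_edge (a point): middle of the wedge's thin end, at worktop level
- thick_end (a point): middle of the wedge's upright thick end face (44 mm wide, 16 mm high), 8 mm above the worktop: the face to push on. Pushing takes under 1 N until the slope meets the stud, then rises within a few mm past 5 N; at 10 to 17 N it starts to jack the chest up
- nose: bystander: black threaded gun nose piece, 19 mm wide, 27 mm tall, standing left of the wedge; origin under its centre
- wrench: bystander: small combination wrench, 134 mm long, 8 mm thick, lying right of the wedge; origin under its centre, long axis y
- oil: bystander: yellow oil bottle, 48 mm across, 92 mm tall, left of the chest; origin under its centre
- driver: bystander: screwdriver with orange handle, 194 mm long, lying on the left; origin under its centre, long axis y
- carton: bystander: small cardboard carton, 67 x 112 x 80 mm, on the left towards the back; origin under its centre
- cup: bystander: worn steel cup with pencil stubs, 59 mm across, 64 mm tall, on the left; origin under its centre

How it is judged:
By the outcome, as a careful person would: the job done as asked, in the order asked, and still so for the second after the job is handed in, with the robot touching nothing.
It also fails if it takes over 48 s, if anything falls off the work surface, if the arm or the gripper's body presses on something with over 40 N, if the wrist force passes 120 N, or if a joint passes its speed limit or range.

## Robot

A 6-joint arm with a two-finger parallel gripper is mounted at the origin on a cart in front of the work surface, level with it; the furniture and walls round the work are solid. World frame = base frame: x ahead of the robot, y to its left, z up, the work surface at z = 0. Lengths are in m, angles in rad, forces in N, time in s.
With the tool pointing down it reaches from about 0.325 to 1 m from the base axis. Payload 5.1 kg.
Tool frame: the origin (TCP) lies at the very end of the fingers, on their centre line; the grasp point (between the pads) lies 19 mm behind it; z points along the fingers, y is the direction in which the jaws open and shut (so a half turn about z gives the same grasp; the last joint's range is limited). The gripper opens to 85 mm and grips with 20 to 120 N. Pads are 22 mm wide; open, the fingers measure 114 mm over their backs; the gripper's body (76 mm by 85 mm) begins 54 mm behind the grasp point. The pads swing forward as they close: fully open they stand 13 mm farther back than shut.
Start: joints at [1.25, 0.124, 1.65, -0, 1.367, -0.083], TCP at [0.153, 0.632, 0.231] pointing down, gripper open.
Joint ranges: [-2.61, 2.61], [-1.02, 2.33], [0.03, 2.71], [-1.35, 4.49], [0.32, 2.68], [-2.91, 2.91]. Speed limits (rad/s): [2.57, 2.57, 3.14, 3.14, 3.14, 3.14].

## Interface

Orientations are given as a unit quaternion [x, y, z, w].
In Python, from rig import * gives the robot as it stands.
- The arm moves only by the shell command python3 -m handwheel 'ROWS' [FORCE]. ROWS is JSON, one flat list of numbers, 7 for each row, row after row: the shift along the tool's x, y, z each as a share of 0.06 m, from -1 to 1, then the turn, a rotation vector about the tool's x, y, z each as a share of 0.12 rad, from -1 to 1, then the opening in per cent of the stroke, from 0 (shut) to 100 (fully open). A call has exactly 8 rows; each row shifts and turns the commanded pose from where the row before left it, along the tool's axes as they then stand; what a row does not reach is not made up. A row lasts 1/8 s, in which the tool goes at most 62.5 mm and 10.7 degrees, less where a joint would pass 70% of its speed; a pose out of reach is approached as far as the arm can. A call with a number of a shift or a turn outside -1 to 1 is refused whole. A call with a gripper value outside its range is refused whole. The fingers move at their own pace and stop on an object; FORCE is the grip in N (left out, the last holds). Time passes only in rows, so rows that do not move let the fingers close, or fill a call up. It gives the time, the measured TCP pose, the force and the opening at its end, in the units of the state.
- get_obs(): the state, without advancing time (a new reading comes with each control period).
- grab_frame(name): name is "side" or "top" or "wrist"; returns a dict with "color" (420x560x3 uint8, red, green, blue), "fx", "fy", "cx", "cy" (pixels), "pose" (4x4, takes a point from camera to world coordinates). Camera axes: x right, y down, z forward; pixel columns grow to the right and rows downward; lengths in m; the calibration is good to about 2 mm. A picture is of the moment at which its call begins. There is no depth.
- finish_job(): hands the job in, once; it reports no verdict.
The state is a dict: "time_s": time; "joint_pos": joint angles; "joint_vel": joint speeds; "joint_efforts": joint torques, N m; "tcp_pos": TCP position; "orientation": TCP orientation; "force": force on the tool from outside, world axes, zero at the start; "wrist_torque": the same for the moment, N m; "grip_width": finger opening in m.
Only numpy, scipy, OpenCV 4.12 (cv2) and the standard library are available. Lean on these libraries where they do the work, as an engineer would, in place of code of your own. Each camera call takes 0.05 s, during which the arm holds its last target. There are 200 camera calls.

## Working session

There is one attempt and no reset: what is moved stays moved. The work goes in short steps, Python scripts to look and compute and a shell command to move; the robot and the scene stay as the last step left them, time stands still between calls to the robot, and variables do not carry over. Pictures are saved under pics/ and viewed, about 8 in all and at most 12, crops included, and the job is handed in when it is done.

```bash
mkdir -p pics; ls; cat > h.py <<'E'
from rig import *
import numpy as np, cv2
from scipy.spatial.transform import Rotation as R
def save(name,fn,crop=None,s=1):
    f=grab_frame(name); im=f["color"][:,:,::-1]
    if crop: x0,y0,x1,y1=crop; im=im[y0:y1,x0:x1]
    cv2.imwrite("pics/"+fn,cv2.resize(im,None,fx=s,fy=s,interpolation=cv2.INTER_CUBIC)); return f
def ray(f,u,v,z):
    P=np.array(f["pose"]); d=P[:3,:3]@[(u-f["cx"])/f["fx"],(v-f["cy"])/f["fy"],1]; o=P[:3,3]
    return (o+d*(z-o[2])/d[2]).round(4)
def proj(f,p):
    P=np.array(f["pose"]); q=P[:3,:3].T@(np.array(p)-P[:3,3]); return (q[0]/q[2]*f["fx"]+f["cx"],q[1]/q[2]*f["fy"]+f["cy"])
E
python3 - <<'E'
from h import *
f=save("top","t0.png",s=1.4); g=save("side","s0.png",s=1.4)
o=get_obs();print(o)
print(f["pose"],g["pose"],f["fx"])
print(R.from_quat(o["orientation"]).as_matrix().round(3))
E
```

```text
pics
{'time_s': 0.1, 'joint_pos': array([ 1.25040618e+00,  1.24436465e-01,  1.65158686e+00,  4.30399281e-05,
        1.36748992e+00, -8.25824115e-02]), 'joint_vel': array([-0.00041282, -0.00168174, -0.00058456, -0.00010176, -0.00127242,
       -0.00186224]), 'joint_efforts': array([ 1.42997233e-04, -4.24934614e+01, -3.66651177e+01, -1.79425620e-04,
        4.14812443e-03,  1.98043318e-05]), 'tcp_pos': array([0.15294811, 0.63116328, 0.23014894]), 'orientation': array([ 1.18628167e-01,  9.92938284e-01, -9.36650804e-04, -2.12825945e-04]), 'force': array([ 0.03725876,  0.16679169, -0.50330242]), 'wrist_torque': array([-0.04037451,  0.00994285, -0.03111744]), 'grip_width': 0.08482612198563608}
[[ 0.02264307 -0.98150399  0.19009789  0.38513679]
 [-0.99971877 -0.02356979 -0.00261518  0.18769922]
 [ 0.00704738 -0.18998521 -0.98176166  0.93590627]
 [ 0.          0.          0.          1.        ]] [[ 0.99989016  0.01472937 -0.00164465  0.56244227]
 [ 0.00879058 -0.50005088  0.86595141 -0.64215806]
 [ 0.01193251 -0.86587075 -0.50012544  0.57474777]
 [ 0.          0.          0.          1.        ]] 436.87614871061606
[[-0.972  0.236 -0.001]
 [ 0.236  0.972 -0.002]
 [ 0.    -0.002 -1.   ]]
```

View pics/t0.png

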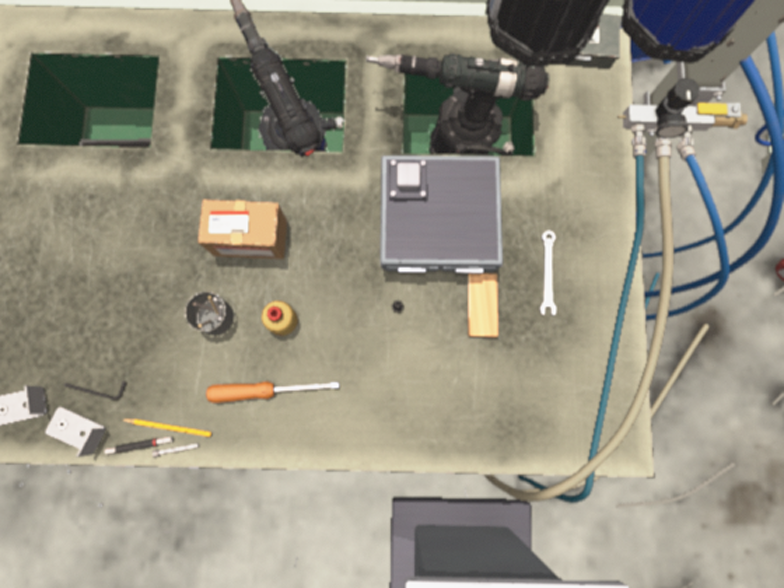

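View pics/s0.png

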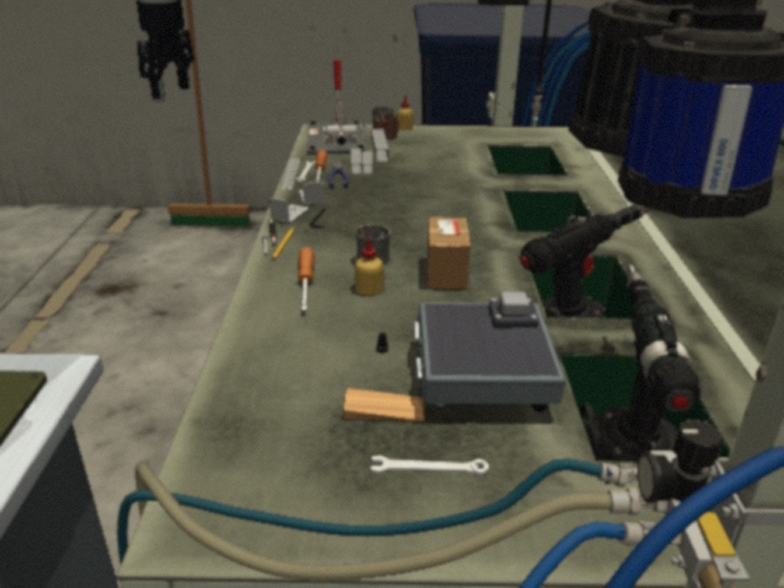

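Top view: chest lid about (383–500, 156–265), wedge (468–498, 275–337), nose (397,306), wrench (548,272). Side view: wedge (345–425, 392–418). I'll enlarge both.

```bash
python3 - <<'E'
from h import *
save("top","t1.png",(265,100,385,250),4); save("side","s1.png",(240,200,410,310),4.5)
E
```

```text
(no output)
```

View pics/t1.png

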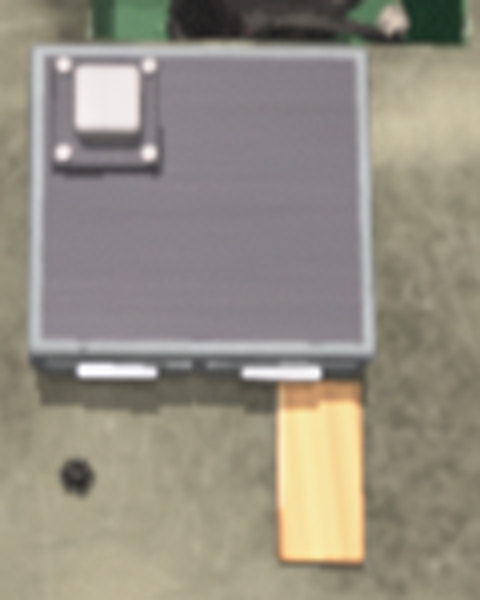

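View pics/s1.png

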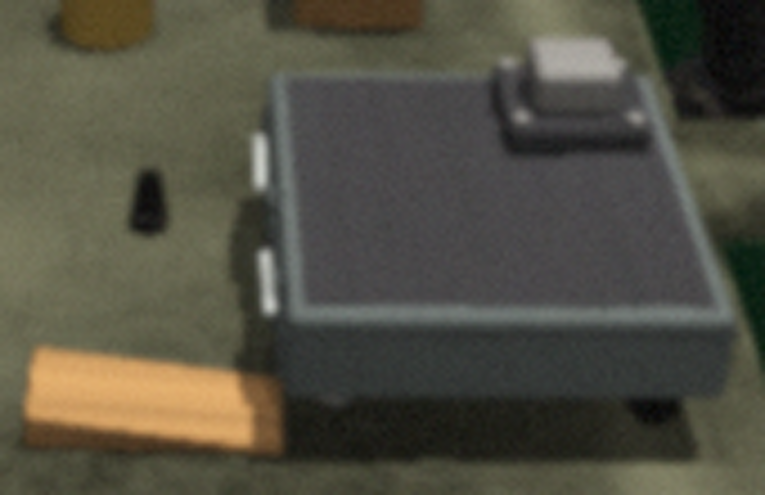

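Top crop: lid corners FL(31,355) FR(375,353) RR(369,45) RL(31,47); wedge thick end (280,561)–(364,561), its sides running up to (277,382)/(361,382). Side crop: thick end at (35,348)–(25,445); stud faintly at (338,398).

```bash
python3 - <<'E'
from h import *
f=grab_frame("top");g=grab_frame("side")
T=lambda u,v,z: ray(f,265+u/4,100+v/4,z)
S=lambda u,v,z: ray(g,240+u/4.5,200+v/4.5,z)
for n,p in dict(FL=(31,355),FR=(375,353),RR=(369,45),RL=(31,47)).items(): print(n,T(*p,.066))
print("S lid FL,FR,RR",S(275,75,.066),S(288,318,.066),S(733,318,.066))
print("thick top",T(280,560,.016),T(364,560,.016), "front bits",T(277,382,.008),T(361,382,.006))
print("S thick top L,R; bot R",S(37,348,.016),S(28,412,.016),S(24,446,0))
print("nose",T(76,478,.013),S(147,228,0))
E
```

```text
FL [0.5977 0.204  0.066 ]
FR [0.6031 0.0277 0.066 ]
RR [0.7713 0.0291 0.066 ]
RL [0.7655 0.2084 0.066 ]
S lid FL,FR,RR [0.6043 0.2041 0.066 ] [0.604 0.028 0.066] [0.7712 0.032  0.066 ]
thick top [0.5015 0.0701 0.016 ] [0.5026 0.0256 0.016 ] front bits [0.6    0.0707 0.008 ] [0.6016 0.0245 0.006 ]
S thick top L,R; bot R [0.5064 0.0716 0.016 ] [0.5055 0.0317 0.016 ] [0.5037 0.0305 0.    ]
nose [0.5435 0.1791 0.013 ] [0.5485 0.1794 0.    ]
```

```bash
python3 -m handwheel '[-0.3,-0.8,0,0,0,-1,0, -0.4,-0.8,0,0,0,-0.98,0, -0.44,-0.81,0,0,0,0,0, -0.44,-0.81,0,0,0,0,0, -0.44,-0.81,0,0,0,0,0, -0.44,-0.81,0,0,0,0,0, -0.44,-0.81,0,0,0,0,0, -0.44,-0.81,0,0,0,0,0]' 30; python3 -c "
from h import *
o=get_obs();print(R.from_quat(o['orientation']).as_matrix().round(3))"
```

```text
time_s: 1.3
tcp_pos: [0.3364, 0.2371, 0.2316]
orientation: [-0.0, 1.0, 0.0, 0.001]
force: [1.4, 0.5, 0.4]
grip_width: 0.0001
[[-1.    -0.     0.001]
 [-0.     1.     0.   ]
 [-0.001  0.    -1.   ]]
```

```bash
python3 -m handwheel '[-0.53,-0.78,0,0,0,0,0, -0.53,-0.78,0,0,0,0,0, -0.53,-0.78,0,0,0,0,0, -0.53,-0.78,0,0,0,0,0, 0,0,0.7,0,0,0,0, 0,0,0.7,0,0,0,0, 0,0,0.7,0,0,0,0, 0,0,0.7,0,0,0,0]'
python3 - <<'E'
from h import *
save("side","s2.png",(190,170,370,305),4.4); f=save("wrist","w2.png",s=1.2); print(f["pose"],f["fx"],get_obs()["tcp_pos"])
E
```

```text
time_s: 2.3
tcp_pos: [0.4631, 0.0513, 0.0623]
orientation: [0.0, 1.0, -0.0, 0.0]
force: [-0.3, 0.6, 0.7]
grip_width: 0.0003
[[ 1.07835392e-03  9.67083768e-01  2.54455934e-01  3.94209092e-01]
 [ 9.99999205e-01 -8.76418083e-04 -9.06967874e-04  5.24547245e-02]
 [-6.54104127e-04  2.54456709e-01 -9.67083944e-01  1.99969055e-01]
 [ 0.00000000e+00  0.00000000e+00  0.00000000e+00  1.00000000e+00]] 299.5604578812879 [0.458703   0.05141384 0.05847194]
```

View pics/s2.png

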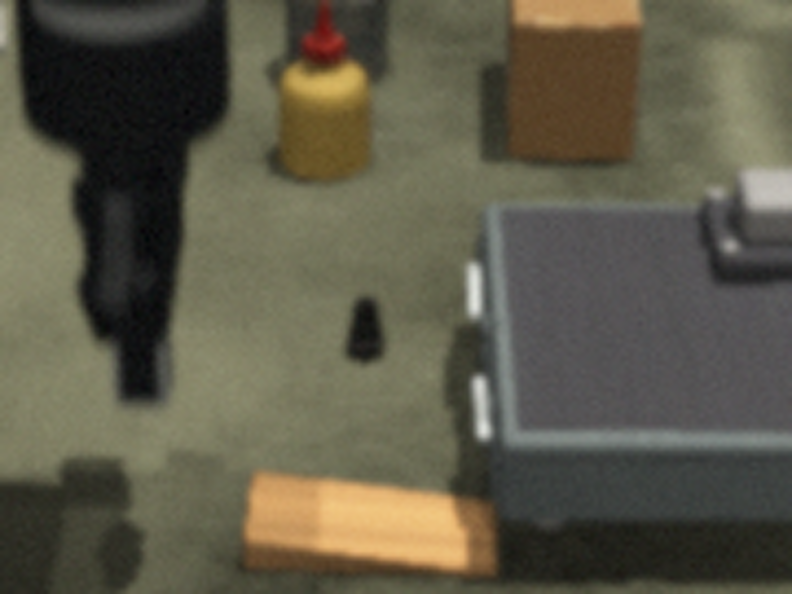

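View pics/w2.png

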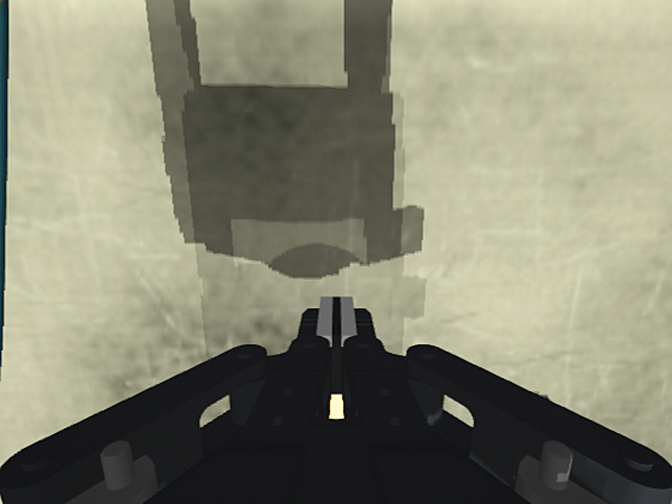

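Side: fingers at (145,395) above the worktop just in front of the wedge, which starts at (248,520); clear descent.

```bash
python3 -m handwheel '[0,-0.05,0.29,0,0,0,0, 0,0,0.29,0,0,0,0, 0,0,0.27,0,0,0,0, -0.1,0,0,0,0,0,0, -0.1,0,0,0,0,0,0, -0.1,0,0,0,0,0,0, -0.1,0,0,0,0,0,0, 0,0,0,0,0,0,0]'; python3 -c "
from h import *
print(get_obs()['tcp_pos'],get_obs()['force'])"
```

```text
time_s: 3.4
tcp_pos: [0.4878, 0.0484, 0.0128]
orientation: [0.0, 1.0, -0.0, 0.0]
force: [-0.3, -0.3, 0.2]
grip_width: -0.0002
[0.48783752 0.04843871 0.01275279] [-0.28135853 -0.34305685  0.18998362]
```

```bash
python3 -m handwheel '[-0.1,0,0,0,0,0,0, -0.1,0,0,0,0,0,0, -0.1,0,0,0,0,0,0, -0.1,0,0,0,0,0,0, -0.1,0,0,0,0,0,0, -0.1,0,0,0,0,0,0, -0.08,0,0,0,0,0,0, 0,0,0,0,0,0,0]'
python3 -c "
from h import *
print(get_obs()['tcp_pos'],get_obs()['force'])"
```

```text
time_s: 4.4
tcp_pos: [0.5283, 0.0484, 0.0125]
orientation: [0.0, 1.0, -0.0, 0.0]
force: [0.4, 0.8, 0.3]
grip_width: -0.0001
[0.52832881 0.04843517 0.01245172] [0.42861723 0.80576814 0.33787021]
```

TCP sits at z≈12.5 mm, high on the 16 mm face; I'll back off, lower, resume, then check.

```bash
python3 -m handwheel '[0.1,0,0,0,0,0,0, 0,0,0.1,0,0,0,0, -0.1,0,0,0,0,0,0, -0.1,0,0,0,0,0,0, -0.08,0,0,0,0,0,0, -0.08,0,0,0,0,0,0, 0,0,0,0,0,0,0, 0,0,0,0,0,0,0]'
python3 - <<'E'
from h import *
save("side","s3.png",(220,190,400,310),4.4); save("top","t3.png",(265,160,385,250),6)
o=get_obs();print(o['tcp_pos'],o['force'])
E
```

```text
time_s: 5.4
tcp_pos: [0.5435, 0.0484, 0.0063]
orientation: [0.0, 1.0, 0.0, 0.0]
force: [-0.6, 0.0, 1.2]
grip_width: -0.0001
[0.54330002 0.04845665 0.0062942 ] [-0.23233367  0.02673889  0.16416777]
```

View pics/s3.png

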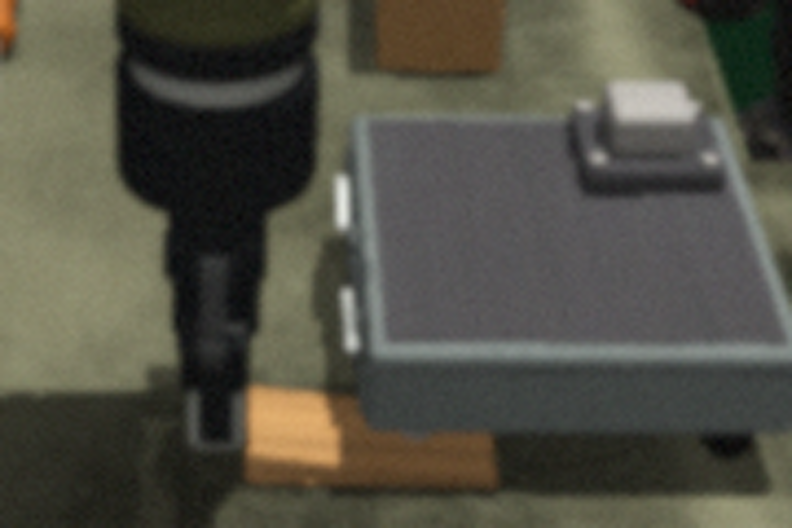

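Side: fingers touch the thick end at (245,435), wedge straight; its thin end is at (497,487), past the stud (415,432).

```bash
python3 - <<'E'
from h import *
g=grab_frame("side");S=lambda u,v,z: ray(g,220+u/4.4,190+v/4.4,z)
print("thick",S(245,485,0),"thin",S(497,488,0),"stud",S(415,435,.0084))
E
python3 -m handwheel '[-0.04,0,0,0,0,0,0, 0,0,0,0,0,0,0, -0.04,0,0,0,0,0,0, 0,0,0,0,0,0,0, -0.04,0,0,0,0,0,0, 0,0,0,0,0,0,0, 0,0,0,0,0,0,0, 0,0,0,0,0,0,0]'; python3 -c "
from h import *
print(get_obs()['tcp_pos'],get_obs()['force'])"
```

```text
thick [0.5569 0.0288 0.    ] thin [0.6572 0.0293 0.    ] stud [0.6253 0.0511 0.0084]
time_s: 6.55
tcp_pos: [0.5507, 0.0484, 0.0063]
orientation: [0.0, 1.0, 0.0, 0.0]
force: [-0.1, 0.0, -0.4]
grip_width: -0.0
[0.550653   0.04843507 0.0063321 ] [-0.09783016  0.02503532 -0.39147917]
```

```bash
python3 -m handwheel '[-0.03,0,0,0,0,0,0, 0,0,0,0,0,0,0, 0,0,0,0,0,0,0, 0,0,0,0,0,0,0, 0,0,0,0,0,0,0, 0,0,0,0,0,0,0, 0,0,0,0,0,0,0, 0,0,0,0,0,0,0]'
```

```text
time_s: 7.55
tcp_pos: [0.5524, 0.0484, 0.0063]
orientation: [0.0, 1.0, -0.0, 0.0]
force: [0.4, 0.0, 0.2]
grip_width: -0.0002
```

```bash
python3 -m handwheel '[-0.03,0,0,0,0,0,0, 0,0,0,0,0,0,0, 0,0,0,0,0,0,0, 0,0,0,0,0,0,0, 0,0,0,0,0,0,0, 0,0,0,0,0,0,0, 0,0,0,0,0,0,0, 0,0,0,0,0,0,0]'
```

```text
time_s: 8.55
tcp_pos: [0.5542, 0.0484, 0.0063]
orientation: [0.0, 1.0, -0.0, 0.0]
force: [-0.3, -0.3, -0.3]
grip_width: 0.0001
```

```bash
python3 -m handwheel '[-0.03,0,0,0,0,0,0, 0,0,0,0,0,0,0, 0,0,0,0,0,0,0, 0,0,0,0,0,0,0, 0,0,0,0,0,0,0, 0,0,0,0,0,0,0, 0,0,0,0,0,0,0, 0,0,0,0,0,0,0]'
```

```text
time_s: 9.55
tcp_pos: [0.5559, 0.0485, 0.0062]
orientation: [0.0, 1.0, -0.0, -0.0]
force: [-3.4, -1.2, 2.4]
grip_width: 0.0
```

```bash
python3 -m handwheel '[-0.02,0,0,0,0,0,0, 0,0,0,0,0,0,0, 0,0,0,0,0,0,0, 0,0,0,0,0,0,0, 0,0,0,0,0,0,0, 0,0,0,0,0,0,0, 0,0,0,0,0,0,0, 0,0,0,0,0,0,0]'
```

```text
time_s: 10.55
tcp_pos: [0.557, 0.0484, 0.0062]
orientation: [0.0, 1.0, -0.0, -0.0]
force: [-5.7, 0.4, 2.2]
grip_width: 0.0
```

```bash
python3 -m handwheel '[-0.01,0,0,0,0,0,0, 0,0,0,0,0,0,0, 0,0,0,0,0,0,0, 0,0,0,0,0,0,0, 0,0,0,0,0,0,0, 0,0,0,0,0,0,0, 0,0,0,0,0,0,0, 0,0,0,0,0,0,0]'
```

```text
time_s: 11.55
tcp_pos: [0.5573, 0.0485, 0.0062]
orientation: [0.0, 1.0, -0.0, -0.001]
force: [-6.6, 0.3, 4.0]
grip_width: -0.0
```

6.6 N: snug. Back off, rise, go over the corner.

```bash
python3 -m handwheel '[0.2,0,0,0,0,0,0, 0.3,0,0,0,0,0,0, 0,0,-0.7,0,0,0,0, 0,0,-0.8,0,0,0,0, -0.55,0,0,0,0,0,0, -0.55,0,0,0,0,0,0, -0.52,0,0,0,0,0,0, 0,0,0,0,0,0,0]'
python3 - <<'E'
from h import *
save("side","s4.png",(220,190,400,310),4.4)
o=get_obs();print(o['tcp_pos'],o['force'])
E
```

```text
time_s: 12.55
tcp_pos: [0.627, 0.0483, 0.0968]
orientation: [0.0, 1.0, -0.0, 0.002]
force: [0.1, -0.0, -0.0]
grip_width: -0.0001
[0.62553139 0.04835406 0.09635317] [-0.88230817  0.10922785  0.53552072]
```

View pics/s4.png

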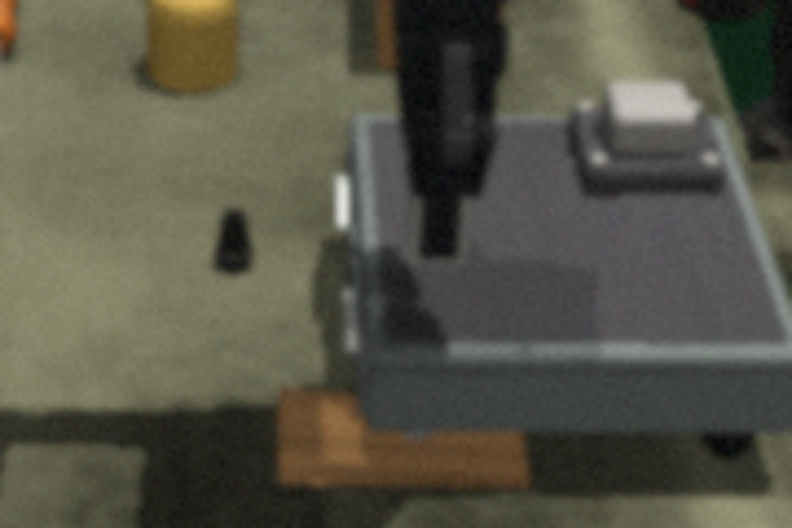

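Wedge now at (278–528, 390–487), chest unmoved. Press down in steps.

```bash
python3 -m handwheel '[0,0,0.2,0,0,0,0, 0,0,0.1,0,0,0,0, 0,0,0.1,0,0,0,0, 0,0,0.07,0,0,0,0, 0,0,0,0,0,0,0, 0,0,0,0,0,0,0, 0,0,0,0,0,0,0, 0,0,0,0,0,0,0]'
```

```text
time_s: 13.6
tcp_pos: [0.6252, 0.0484, 0.0684]
orientation: [0.0, 1.0, -0.0, 0.0]
force: [0.6, -0.6, -0.2]
grip_width: -0.0002
```

```bash
python3 -m handwheel '[0,0,0.02,0,0,0,0, 0,0,0,0,0,0,0, 0,0,0.01,0,0,0,0, 0,0,0,0,0,0,0, 0,0,0,0,0,0,0, 0,0,0,0,0,0,0, 0,0,0,0,0,0,0, 0,0,0,0,0,0,0]'
```

```text
time_s: 14.6
tcp_pos: [0.625, 0.0484, 0.0664]
orientation: [0.0, 1.0, -0.0, 0.0]
force: [0.3, -0.6, -0.8]
grip_width: 0.0002
```

```bash
python3 -m handwheel '[0,0,0.015,0,0,0,0, 0,0,0,0,0,0,0, 0,0,0,0,0,0,0, 0,0,0,0,0,0,0, 0,0,0,0,0,0,0, 0,0,0,0,0,0,0, 0,0,0,0,0,0,0, 0,0,0,0,0,0,0]'
```

```text
time_s: 15.6
tcp_pos: [0.6251, 0.0484, 0.0656]
orientation: [0.0, 1.0, -0.0, 0.0]
force: [-0.8, -0.5, 3.6]
grip_width: -0.0003
```

```bash
python3 -m handwheel '[0,0,0.01,0,0,0,0, 0,0,0,0,0,0,0, 0,0,0,0,0,0,0, 0,0,0,0,0,0,0, 0,0,0,0,0,0,0, 0,0,0,0,0,0,0, 0,0,0,0,0,0,0, 0,0,0,0,0,0,0]'
```

```text
time_s: 16.6
tcp_pos: [0.6251, 0.0484, 0.0656]
orientation: [0.0, 1.0, -0.0, 0.0]
force: [-2.7, 0.0, 6.3]
grip_width: -0.0
```

```bash
python3 -m handwheel '[0,0,0.01,0,0,0,0, 0,0,0,0,0,0,0, 0,0,0,0,0,0,0, 0,0,0,0,0,0,0, 0,0,0,0,0,0,0, 0,0,0,0,0,0,0, 0,0,0,0,0,0,0, 0,0,0,0,0,0,0]'
```

```text
time_s: 17.6
tcp_pos: [0.6251, 0.0484, 0.0655]
orientation: [0.0, 1.0, -0.0, -0.0]
force: [-4.5, -0.7, 8.6]
grip_width: 0.0002
```

```bash
python3 -m handwheel '[0,0,-0.05,0,0,0,0, 0,0,-0.2,0,0,0,0, 0,0,-0.7,0,0,0,0, 0,0,-0.7,0,0,0,0, 0.5,0,-0.4,0,0,0,0, 0.8,0,0,0,0,0,0, 0.8,0,0,0,0,0,0, 0.5,0,0,0,0,0,0]'
python3 -m handwheel '[0.5,0,0,0,0,0,0, 0.3,0,0,0,0,0,0, 0,0,0,0,0,0,0, 0,0,0,0,0,0,0, 0,0,0,0,0,0,0, 0,0,0,0,0,0,0, 0,0,0,0,0,0,0, 0,0,0,0,0,0,0]'
python3 - <<'E'
from h import *
save("side","s5.png",(220,190,400,310),4.4)
E
```

```text
time_s: 18.6
tcp_pos: [0.4672, 0.0486, 0.1873]
orientation: [0.0, 1.0, 0.0, 0.0]
force: [-0.4, 0.2, -0.4]
grip_width: 0.0002
time_s: 19.6
tcp_pos: [0.4211, 0.0485, 0.1871]
orientation: [0.0, 1.0, 0.0, -0.0]
force: [-0.0, -0.3, -1.0]
grip_width: -0.0001
```

View pics/s5.png

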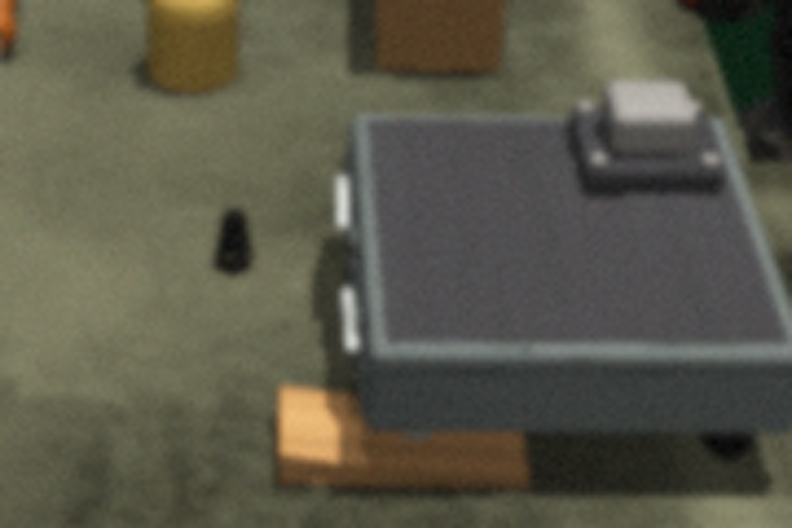

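The wedge (278–528) and chest are in the same pixels as before the press, the nose is untouched, and the arm is clear.

```bash
python3 -c "
from rig import *
print(finish_job())"
```

```text
the job is handed in; nothing more can be done
None
```

I pushed the wedge under the bare stud with the closed fingertips until the push force rose to 6.6 N, about 2 mm after first contact. That is below the 10 N at which it could start jacking the chest up.

- **Press test:** I then backed off and pressed the lid over the stud for about 3 s at up to 8.6 N. The tip stopped at z ≈ 65.5 mm, and contact was expected at about 66 mm, so the corner gave about 0.5 mm or less.
- **Last picture:** After I moved clear, the chest, wedge and nose piece were in the same places as before the press. By that picture the stud sits about 5 mm ahead of the wedge's origin, and the chest had not visibly moved or lifted. The wrench, driver and cup were out of frame and not re-checked; the arm did not go near them.
- **Uncertainty:** The two cameras disagreed by 2–6 mm on some of the chest and wedge positions. I therefore relied on the push force, not the pictures, to judge when the wedge was snug.

The job was handed in at about 20 s. No check failed, and no verdict was reported.

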